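# Set the blow-off air regulator and lock it

### The job

Turn the knob of the blue air regulator until its white pointer stands on the green mark. Then slide the blue guard all the way along its rails to the stop, so that it covers the knob and locks the setting. Do not turn the knob of the orange regulator beside it.

Things in the scene. Friction and masses are not known exactly. Their poses are not given: they have to be found in the camera images.
- blue_knob (a joint): Angle of the blue knob in rad, 0 to 2.6, growing as it turns clockwise seen from above. On the green mark at 1.2; starts at 0.1 to 0.6. It stays where it is left (friction 0.05 N m). It sits on a white dial, 72 mm across, on a grey body 207 x 104 x 24 mm fixed to the table; blue and orange regulators may stand in either place, yaw up to 0.35.
- blue_knob_grip (a point): Grip point on the knob's upright axis, 55 mm above the table; turns with the knob. The knob is an upright blue bar 40 mm long (this frame's x) and 14 mm wide (y, take it across this), from 13 mm below to 13 mm above this point, on a black skirt 42 mm across, its top 19 mm below this point. White pointer at the bar's -x end.
- blue_guard_grip (a point): Centre of the guard's grip, 99.5 mm above the table: upright blue fin 12 mm thick (frame x), 44 long (y), top 11 mm above this point, roof 20 mm below. Guard: hood 80 x 82 x 53 mm, clear roof, open to the knob; slides level along -x to the knob, about 2 N, clearing it at any angle. Starts 115 mm from the knob axis; at the end stop this point is above that axis.
- orange_pointer (a point): Tip of the white pointer on the knob of the other regulator, the same in form but with an orange knob and guard; 20 mm from that knob's axis. That knob must stay as it is.

How it is judged (in metres and radians):
On the way:
1. the blue knob's pointer is on the green mark while the guard is still open (value of joint blue_knob between 1 and 1.4 rad and horizontal distance between blue_guard_grip and blue_knob_grip above 0.09 m), for 0.2 s.
At the end, for the whole second after the job is handed in: The blue knob is within 0.2 rad (11 degrees) of the green mark (joint value 1.0 to 1.4) and the blue guard is over it, its grip within 12 mm of the knob axis seen from above (value of joint blue_knob between 1 and 1.4 rad and horizontal distance between blue_guard_grip and blue_knob_grip below 0.012 m); the robot touches nothing.
It fails at once if the orange regulator's knob is turned (its pointer tip moves more than 5 mm) (distance of orange_pointer from where it was at the start of the episode above 0.005 m).
It also fails if it takes over 42 s, if anything falls off the work surface, if the arm or the gripper's body presses on something with over 40 N, if the wrist force passes 120 N, or if a joint passes its speed limit or range.

### The arm

A 6-joint arm with a two-finger parallel gripper is mounted at the origin on a cart in front of the work surface, level with it; the furniture and walls round the work are solid. World frame = base frame: x ahead of the robot, y to its left, z up, the work surface at z = 0. Lengths are in m, angles in degrees, forces in N, time in s.
With the tool pointing down it reaches from about 0.375 to 0.9 m from the base axis. Payload 3.1 kg.
Tool frame: the origin (TCP) lies at the very end of the fingers, on their centre line; the grasp point (between the pads) lies 19 mm behind it; z points along the fingers, y is the line along which they close (so a half turn about z gives the same grasp; the last joint's range is limited). The gripper opens to 85 mm and grips with 20 to 120 N. Pads are 22 mm wide; open, the fingers measure 114 mm over their backs; the gripper's body (76 mm by 85 mm) begins 54 mm behind the grasp point. The pads swing forward as they close: fully open they stand 13 mm farther back than shut.
Start: joints at [-78.409, 30.224, 82.088, -0, 67.689, -10.227], TCP at [0.232, -0.58, 0.231] pointing down, gripper open.
Joint ranges: [-176.69, 176.69], [-43.24, 126.21], [12.49, 139.97], [-82, 262], [0, 151.66], [-163.58, 163.58]. Speed limits (degrees/s): [159.86, 159.86, 180, 180, 180, 180].

### API

Orientations are given as a 3x3 rotation matrix whose columns are the frame's x, y, z axes.
In Python, from workcell import state, camera, job_done gives the robot as it stands.
- The arm moves only by the tool servo_tool, never from a script. Its argument "deltas" is a list of rows, each a list of 7 numbers: the shift along the tool's x, y, z in mm, then the turn, a rotation vector about the tool's x, y, z in rad, then the opening, from 0 (shut) to 1 (fully open). A call has 1 to 5 rows; each row shifts and turns the commanded pose from where the row before left it, along the tool's axes as they then stand; what a row does not reach is not made up. A row lasts 1/10 s, in which the tool goes at most 50 mm and 8.59 degrees, less where a joint would pass 70% of its speed; a pose out of reach is approached as far as the arm can. A call is refused whole if a number of a shift passes 50 or a number of a turn 0.15, either way. A call with a gripper value outside its range is refused whole. The fingers move at their own pace and stop on an object; "grip_force" is the grip in N (left out, the last holds). Time passes only in rows, so rows that do not move let the fingers close. It gives the time, the measured TCP pose, the force, the opening and the grip force at its end, in the units of the state.
- state(): the state, without advancing time (a new reading comes with each control period).
- camera(name): name is "scene" or "top" or "wrist"; returns a dict with "color" (480x640x3 uint8, red, green, blue), "depth" (480x640 float32, m along the optical axis (not along the pixel's ray), 0 where there is no reading), "fx", "fy", "cx", "cy" (pixels), "R" (3x3) and "t" (3): a world point X has camera coordinates R X + t. Camera axes: x right, y down, z forward; pixel columns grow to the right and rows downward; lengths in m; the calibration is good to about 2 mm. A picture is of the moment at which its call begins.
- job_done(): hands the job in; it is judged then, once.
The state is a dict: "time": time; "joint_pos": joint angles; "dq": joint speeds; "effort": joint torques, N m; "eef_pos": TCP position; "eef_rot": TCP orientation; "contact_force": force on the tool from outside, world axes, zero at the start; "wrist_torque": the same for the moment, N m; "opening": opening from 0.0 (shut) to 1.0 (fully open); "grip_force": force on a finger pad.
Only numpy, scipy, OpenCV 4.12 (cv2) and the standard library are available. Lean on these libraries where they do the work, as an engineer would, in place of code of your own. Each camera call takes 0.05 s, during which the arm holds its last target. There are 200 camera calls.

## Working session

There is one attempt and no reset: what is moved stays moved. The work goes in short steps, Python scripts to look and compute and a tool call to move; the robot and the scene stay as the last step left them, time stands still between calls to the robot, and variables do not carry over. Pictures are saved under pics/ and viewed, at most 10 in all, crops included, and the job is handed in when it is done.

Besides the shell and the picture viewer there is one more tool, called as name([rows], argument=value, ...), one row to a line, values as JSON. servo_tool: Moves the arm, as the interface text tells. Its arguments: {"type":"object","properties":{"deltas":{"type":"array"},"grip_force":{"type":"number"}},"required":["deltas"]}

```bash
mkdir -p pics
python3 - <<'E'
from workcell import state,camera
import cv2,numpy as np
s=state();print(s['time'],s['eef_pos'],s['eef_rot'],s['opening'])
for n in ['top','scene']:
    c=camera(n);cv2.imwrite(f'pics/{n}0.png',c['color'][:,:,::-1]);np.savez(f'{n}0.npz',**c);print(n,c['R'],c['t'],c['fx'])
E
```

```text
0.0 [ 0.23215272 -0.57951355  0.23034875] [[ 9.28390965e-01  3.71604681e-01 -4.21433787e-04]
 [ 3.71604705e-01 -9.28388608e-01  2.12984976e-03]
 [ 4.00207814e-04 -2.13394005e-03 -9.99997643e-01]] 1.0000085593057177
top [[-0.02241037 -0.99887745 -0.04173262]
 [-0.98405227  0.02940722 -0.17543191]
 [ 0.17646222  0.03713558 -0.98360665]] [0.02568401 0.55420533 0.97056318] 598.9548067985808
scene [[-0.54434393 -0.83854812 -0.02295078]
 [-0.44145417  0.30962016 -0.84217193]
 [ 0.71330771 -0.44829947 -0.53872042]] [0.29350587 0.33076261 0.62022463] 586.6317053657848
```

View pics/top0.png

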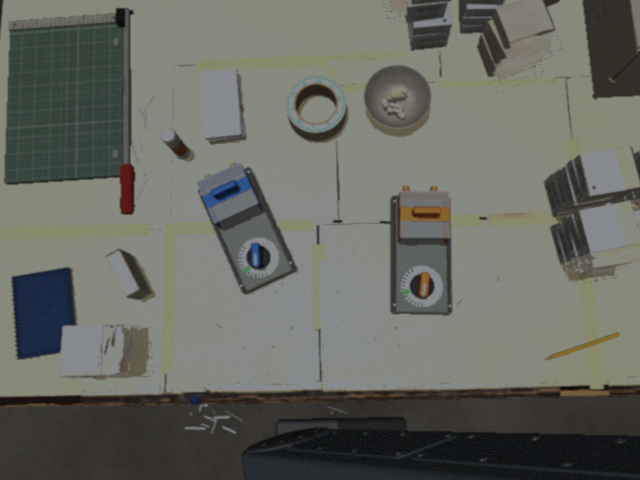

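View pics/scene0.png

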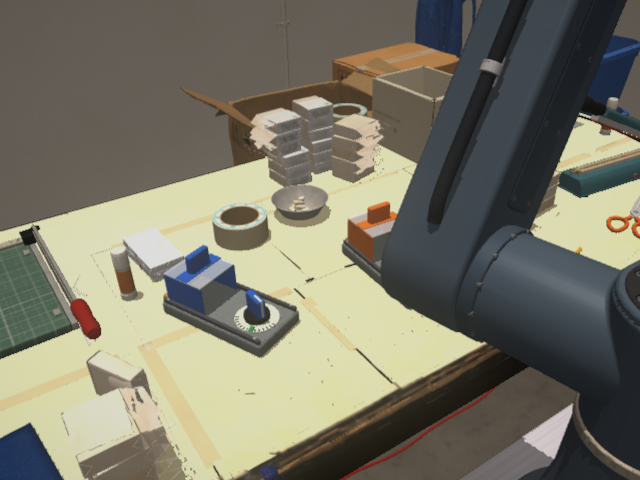

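The blue regulator is on the left in the top image: guard fin at about (228,189), knob at (258,256), green mark near (247,267). The orange one is at about (425,250), and the guard slides roughly towards the robot. Next I'll measure and zoom in.

```bash
cat > h.py <<'E'
import numpy as np,cv2
def ray(c,uv,z):
    d=np.array([(uv[0]-c['cx'])/c['fx'],(uv[1]-c['cy'])/c['fy'],1.]);R=c['R'];o=-R.T@c['t'];d=R.T@d
    return o+d*(z-o[2])/d[2]
def proj(c,X):
    p=c['R']@np.asarray(X)+c['t'];return c['fx']*p[0]/p[2]+c['cx'],c['fy']*p[1]/p[2]+c['cy']
def blobs(c,lo,hi,mn=15,roi=None):
    h=cv2.cvtColor(c['color'],cv2.COLOR_RGB2HSV);m=cv2.inRange(h,lo,hi)
    if roi: k=np.zeros_like(m);x0,y0,x1,y1=roi;k[y0:y1,x0:x1]=255;m&=k
    n,l,st,ce=cv2.connectedComponentsWithStats(m)
    return [(st[i,4],ce[i],cv2.minAreaRect(np.argwhere(l==i)[:,::-1].astype(np.float32))) for i in range(1,n) if st[i,4]>=mn]
E
python3 - <<'E'
from h import *
c=dict(np.load('top0.npz'));roi=(190,150,305,300)
for b in blobs(c,(100,120,60),(125,255,255),15,roi):print('blue',b,ray(c,b[1],.068),ray(c,b[1],.1105))
for b in blobs(c,(40,90,40),(85,255,255),3,roi):print('green',b,ray(c,b[1],.025))
cv2.imwrite('pics/z.png',cv2.resize(c['color'][150:300,190:305,::-1],None,fx=4,fy=4,interpolation=cv2.INTER_CUBIC))
E
```

```text
blue (np.int32(569), array([226.14938489, 191.1370826 ]), ((226.2696075439453, 190.82205200195312), (14.833535194396973, 49.657958984375), 65.32313537597656)) [0.63638985 0.17248466 0.068     ] [0.625097   0.16389061 0.1105    ]
blue (np.int32(145), array([255.02068966, 253.20689655]), ((255.0, 254.0), (22.0, 8.0), 90.0)) [0.52781573 0.12323187 0.068     ] [0.52120779 0.11676305 0.1105    ]
green (np.int32(19), array([246.42105263, 269.15789474]), ((246.50003051757812, 269.0000305175781), (2.1213202476501465, 6.363961219787598), 45.0)) [0.50690126 0.14487348 0.025     ]
```

View pics/z.png

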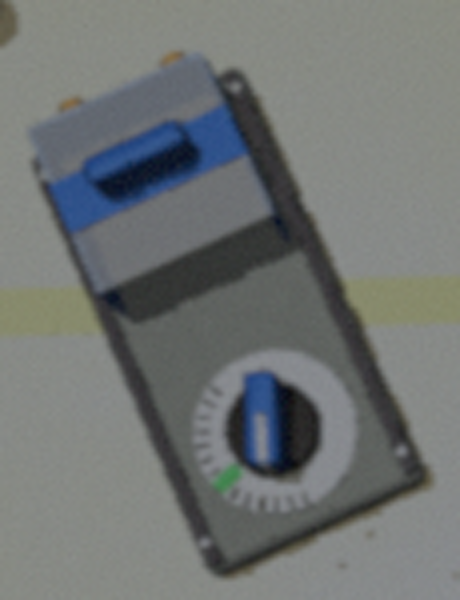

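The zoomed crop shows the pointer facing image-down, and the green mark about 45–50° clockwise from it. The dial centre is near crop (274,431), the bar top (261,421), and the fin top face (135,150).

Run:
```python
from h import *
from workcell import state
c=dict(np.load('top0.npz'));P=lambda u,v,z:ray(c,(190+u/4-.4,150+v/4-.4),z)
g=lambda a:np.degrees(np.arctan2(a[1],a[0]))
k0=P(274,431,.025);k1=P(261,421,.068);f=P(135,150,.1105);gr=P(228,478,.025)
print('dial',k0,'bar',k1,'fin',f,'green',gr)
d=f-k0;print('slide dist',np.hypot(*d[:2]),'yaw fin-knob',g(d))
print('edge yaw',g(P(40,165,.024)-P(215,570,.024)), g(P(240,80,.024)-P(420,475,.024)),'fin line',g(P(85,170,.1105)-P(183,127,.1105)))
print('green dir',g(gr-k0),'pointer dir',g(P(265,465,.068)-P(260,375,.068)), g(P(283,465,.055)-P(277,375,.055)))
for n in ['top']:
  for q in [(258,257),(255,254),(224,187)]:
    z=c['depth'][q[1],q[0]];X=c['R'].T@(np.array([(q[0]-c['cx'])/c['fx']*z,(q[1]-c['cy'])/c['fy']*z,z])-c['t']);print(q,X)
c=dict(np.load('scene0.npz'))
print([proj(c,x) for x in (k0,k1,f,gr)])
```

```text
dial [0.5270458  0.12440299 0.025     ] bar [0.52504707 0.12352603 0.068     ] fin [0.63205605 0.16854293 0.1105    ] green [0.50699389 0.14456069 0.025     ]
slide dist 0.11391000205038058 yaw fin-knob 22.798930469501922
edge yaw 23.30147820003188 23.463644821229565 fin line 112.64365901651989
green dir 134.8492331079243 pointer dir -176.99904869631382 -176.44505456976017
(258, 257) [0.52173099 0.11870726 0.06488261]
(255, 254) [0.52640483 0.12319988 0.06846202]
(224, 187) [0.63211144 0.16741452 0.11078347]
[(np.float64(256.5447566384313), np.float64(316.05686067841043)), (np.float64(255.42111294472005), np.float64(294.88130067329956)), (np.float64(196.89233472963681), np.float64(249.7307612504806)), (np.float64(251.0505683720163), np.float64(327.7447773162259))]
```

servo_tool([
  [33.4, -34, 0, 0, 0, 0, 1],
  [33.4, -34, 0, 0, 0, 0, 1],
  [33.4, -34, 0, 0, 0, 0, 1],
  [33.4, -34, 0, 0, 0, 0, 1],
  [33.4, -34, 0, 0, 0, 0, 1],
])

```text
time: 0.6
eef_pos: [0.3244, -0.3583, 0.231]
eef_rot: [[0.929, 0.371, -0.0], [0.371, -0.929, 0.001], [0.0, -0.001, -1.0]]
contact_force: [0.7, 0.0, 0.7]
opening: 1.001
grip_force: 0.0
```

servo_tool([
  [33.4, -34, 0, 0, 0, 0, 1],
  [33.4, -34, 0, 0, 0, 0, 1],
  [33.4, -34, 0, 0, 0, 0, 1],
  [33.4, -34, 0, 0, 0, 0, 1],
  [33.4, -34, 0, 0, 0, 0, 1],
])

```text
time: 1.1
eef_pos: [0.4162, -0.1385, 0.2312]
eef_rot: [[0.929, 0.371, -0.0], [0.371, -0.929, 0.0], [-0.0, -0.0, -1.0]]
contact_force: [1.5, -0.0, 0.4]
opening: 1.0
grip_force: 0.0
```

servo_tool([
  [33.4, -34, 0, 0, 0, 0, 1],
  [33.4, -34, 0, 0, 0, 0, 1],
  [33.4, -34, 0, 0, 0, 0, 1],
  [33.4, -34, 0, 0, 0, 0, 1],
  [33.4, -34, 0, 0, 0, 0, 1],
])

```text
time: 1.6
eef_pos: [0.5081, 0.0815, 0.2311]
eef_rot: [[0.928, 0.372, -0.0], [0.372, -0.928, -0.0], [-0.0, -0.0, -1.0]]
contact_force: [1.3, -0.9, 0.8]
opening: 0.998
grip_force: 0.0
```

servo_tool([
  [0, 0, 0, 0, 0, 0.11, 1],
  [0, 0, 0, 0, 0, 0.11, 1],
  [0, 0, 0, 0, 0, 0.11, 1],
  [0, 0, 0, 0, 0, 0, 1],
  [0, 0, 0, 0, 0, 0, 1],
])

```text
time: 2.1
eef_pos: [0.5077, 0.0795, 0.2311]
eef_rot: [[0.999, 0.053, -0.001], [0.053, -0.999, 0.0], [-0.001, -0.0, -1.0]]
contact_force: [0.0, -0.3, 1.3]
opening: 0.998
grip_force: 0.0
```

Run:
```python
from h import *
from workcell import state,camera
s=state();print(s['time'],s['eef_pos'],s['eef_rot'],s['joint_pos'],s['contact_force'])
c=camera('wrist');np.savez('w1.npz',**c);cv2.imwrite('pics/w1.png',c['color'][:,:,::-1])
for X in ([.526,.124,.068],[.527,.1244,.025],[.507,.1446,.025],[.632,.1685,.1105]):print(proj(c,X))
```

```text
2.1 [0.50766453 0.07946294 0.2310803 ] [[ 9.98592439e-01  5.30353790e-02 -6.23906285e-04]
 [ 5.30354137e-02 -9.98592631e-01  3.91851803e-05]
 [-6.20950018e-04 -7.22191527e-05 -9.99999805e-01]] [-3.57914517e+00  2.17246111e+01  9.78693163e+01  1.05387523e-05
  6.04418901e+01  8.33807186e+01] [ 0.02195311 -0.27164776  1.26282922]
(np.float64(258.74979767084574), np.float64(190.54920770290175))
(np.float64(265.31296182137936), np.float64(181.2131531629567))
(np.float64(241.05989476708322), np.float64(203.4920705096402))
(np.float64(173.10618532789243), np.float64(13.373592644260299))
```

View pics/w1.png

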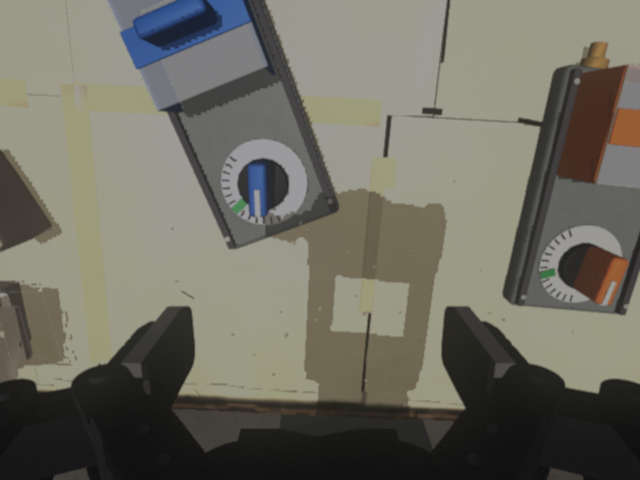

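The wrist view agrees with the measurements: bar top near (258,190), upright in the image, so the tool is aligned with it. Moving over it and down.

servo_tool([
  [20.7, -43.5, 0, 0, 0, 0, 1],
  [0, 0, 45, 0, 0, 0, 0.7],
  [0, 0, 45, 0, 0, 0, 0.7],
  [0, 0, 0, 0, 0, 0, 0.7],
  [0, 0, 0, 0, 0, 0, 0.7],
])

```text
time: 2.65
eef_pos: [0.5261, 0.1237, 0.1411]
eef_rot: [[0.999, 0.051, -0.002], [0.051, -0.999, -0.0], [-0.002, -0.0, -1.0]]
contact_force: [-0.3, 0.2, -0.1]
opening: 0.704
grip_force: 0.0
```

Run:
```python
from h import *
from workcell import state,camera
s=state();print(s['time'],s['eef_pos'],s['eef_rot'],s['opening'])
c=camera('wrist');np.savez('w2.npz',**c);cv2.imwrite('pics/w2.png',c['color'][:,:,::-1])
print(proj(c,[.526,.124,.068]),proj(c,[.526,.124,.025]))
```

```text
2.65 [0.52608086 0.12374719 0.14114808] [[ 9.98688526e-01  5.11598887e-02 -1.97342517e-03]
 [ 5.11598619e-02 -9.98690475e-01 -6.40579611e-05]
 [-1.97411811e-03 -3.69862083e-05 -9.99998051e-01]] 0.7043374052931012
(np.float64(317.0915512912021), np.float64(254.45113585251585)) (np.float64(317.23286263422546), np.float64(233.95026922916034))
```

View pics/w2.png

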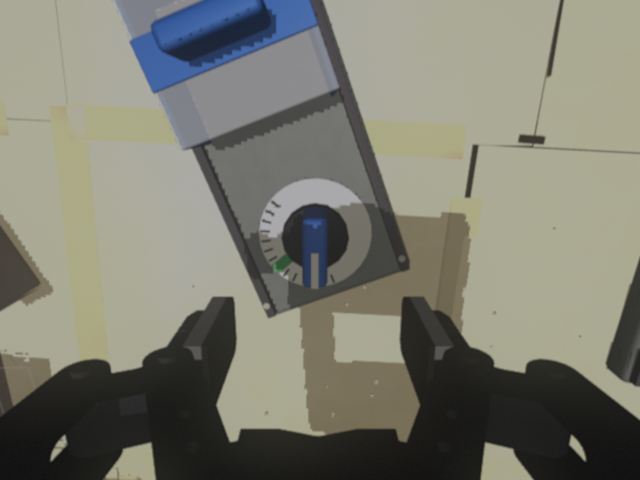

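The bar top is centred at about (315,253), where (317,254) was predicted. Descending and gripping.

servo_tool([
  [0, -0.5, 40, 0, 0, 0, 0.6],
  [0, 0, 40, 0, 0, 0, 0.6],
  [0, 0, 18, 0, 0, 0, 0.6],
  [0, 0, 0, 0, 0, 0, 0.1],
  [0, 0, 0, 0, 0, 0, 0],
], grip_force=30)

```text
time: 3.2
eef_pos: [0.5283, 0.1243, 0.0455]
eef_rot: [[0.999, 0.051, 0.004], [0.051, -0.999, 0.0], [0.004, 0.0, -1.0]]
contact_force: [0.2, -0.0, 0.3]
opening: 0.271
grip_force: 0.0
```

servo_tool([
  [0, 0, 0, 0, 0, 0, 0],
  [0, 0, 0, 0, 0, 0, 0],
  [0, 0, 0, 0, 0, 0, 0],
])

```text
time: 3.5
eef_pos: [0.5285, 0.1254, 0.0459]
eef_rot: [[0.999, 0.05, 0.006], [0.05, -0.999, 0.001], [0.006, -0.001, -1.0]]
contact_force: [-1.4, 5.3, 6.9]
opening: 0.156
grip_force: 33.4
```

servo_tool([
  [0, 0, -2, 0, 0, 0.12, 0],
  [0, 0, 0, 0, 0, 0.12, 0],
  [0, 0, 0, 0, 0, 0.12, 0],
  [0, 0, 0, 0, 0, 0.12, 0],
  [0, 0, 0, 0, 0, 0.12, 0],
])

```text
time: 4.0
eef_pos: [0.5279, 0.1238, 0.046]
eef_rot: [[0.851, -0.525, 0.004], [-0.525, -0.851, -0.001], [0.004, -0.001, -1.0]]
contact_force: [1.8, -1.7, -5.4]
opening: 0.156
grip_force: 31.8
```

servo_tool([
  [0, 0, 0, 0, 0, 0.12, 0],
  [0, 0, 0, 0, 0, 0.12, 0],
  [0, 0, 0, 0, 0, 0, 0],
  [0, 0, 0, 0, 0, 0, 0],
  [0, 0, 0, 0, 0, 0, 0],
])

```text
time: 4.5
eef_pos: [0.5274, 0.1233, 0.046]
eef_rot: [[0.707, -0.707, 0.002], [-0.707, -0.707, -0.002], [0.003, -0.0, -1.0]]
contact_force: [1.2, -5.4, -3.0]
opening: 0.156
grip_force: 32.2
```

servo_tool([
  [0, 0, 0, 0, 0, 0, 0.6],
  [0, 0, 0, 0, 0, 0, 0.6],
  [0, 0, 0, 0, 0, 0, 0.6],
  [0, 0, -40, 0, 0, 0, 0.6],
  [0, 0, -40, 0, 0, 0, 0.6],
])

```text
time: 5.0
eef_pos: [0.5249, 0.1247, 0.1249]
eef_rot: [[0.705, -0.709, -0.005], [-0.709, -0.705, 0.0], [-0.003, 0.003, -1.0]]
contact_force: [0.6, 0.4, 1.3]
opening: 0.605
grip_force: 0.0
```

servo_tool([
  [0, 0, -40, 0, 0, 0, 0.6],
  [0, 0, 0, 0, 0, 0, 0.6],
  [0, 0, 0, 0, 0, 0, 0.6],
])

```text
time: 5.3
eef_pos: [0.5266, 0.1248, 0.1665]
eef_rot: [[0.705, -0.709, 0.003], [-0.709, -0.705, 0.0], [0.002, -0.002, -1.0]]
contact_force: [0.3, 0.1, -0.4]
opening: 0.6
grip_force: 0.0
```

Run:
```python
from h import *
from workcell import state,camera
s=state();print(s['time'],s['eef_pos'],s['joint_pos'],s['opening'])
c=camera('wrist');np.savez('w3.npz',**c);cv2.imwrite('pics/w3.png',c['color'][:,:,::-1])
print(proj(c,[.526,.124,.068]),proj(c,[.507,.1446,.025]),proj(c,[.632,.1685,.1105]))
```

```text
5.3 [0.52661613 0.12477805 0.16650492] [1.48758311e+00 2.88454899e+01 9.79634577e+01 1.56788824e-02
 5.30460687e+01 1.36654842e+02] 0.599851602160804
(np.float64(320.25226060659327), np.float64(241.5827614683986)) (np.float64(318.52892955641414), np.float64(262.62969196865055)) (np.float64(97.36449348158146), np.float64(178.83823772496106))
```

View pics/w3.png

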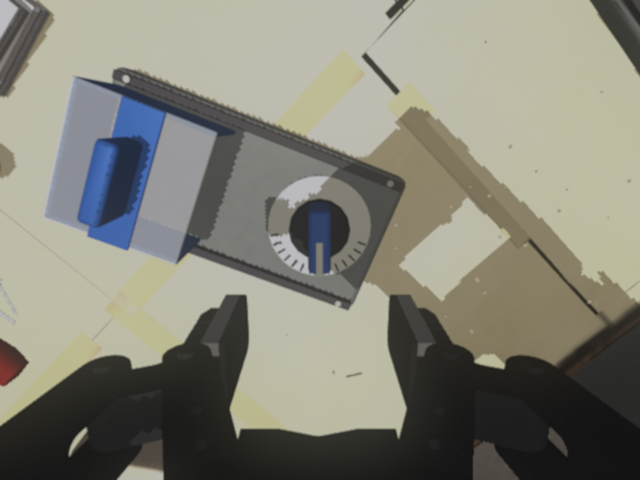

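The pointer at (319,262) now covers the green mark, and the fin's top face is at (100,181), as predicted. Turning the tool for the fin.

servo_tool([
  [0, 0, 0, 0, 0, -0.145, 0.6],
  [0, 0, 0, 0, 0, -0.145, 0.6],
  [0, 0, 0, 0, 0, -0.145, 0.6],
  [0, 0, 0, 0, 0, -0.145, 0.6],
  [0, 0, 0, 0, 0, -0.145, 0.6],
])

```text
time: 5.85
eef_pos: [0.5247, 0.1245, 0.1632]
eef_rot: [[0.998, -0.058, -0.005], [-0.058, -0.998, 0.0], [-0.005, 0.0, -1.0]]
contact_force: [1.0, -0.3, 0.1]
opening: 0.602
grip_force: 0.0
```

servo_tool([
  [0, 0, 0, 0, 0, -0.145, 0.6],
  [0, 0, 0, 0, 0, -0.145, 0.6],
  [0, 0, 0, 0, 0, -0.145, 0.6],
  [0, 0, 0, 0, 0, -0.145, 0.6],
  [0, 0, 0, 0, 0, -0.145, 0.6],
])

```text
time: 6.35
eef_pos: [0.5248, 0.1245, 0.1632]
eef_rot: [[0.786, 0.619, -0.005], [0.619, -0.786, 0.0], [-0.004, -0.003, -1.0]]
contact_force: [-0.9, -0.1, -0.5]
opening: 0.598
grip_force: 0.0
```

servo_tool([
  [0, 0, 0, 0, 0, -0.145, 0.6],
  [0, 0, 0, 0, 0, -0.145, 0.6],
  [0, 0, 0, 0, 0, -0.145, 0.6],
  [0, 0, 0, 0, 0, -0.145, 0.6],
  [0, 0, 0, 0, 0, -0.145, 0.6],
])

```text
time: 6.85
eef_pos: [0.5248, 0.1245, 0.1632]
eef_rot: [[0.178, 0.984, -0.005], [0.984, -0.178, 0.0], [-0.001, -0.005, -1.0]]
contact_force: [0.5, 0.7, 0.7]
opening: 0.601
grip_force: 0.0
```

servo_tool([
  [0, 0, 0, 0, 0, -0.145, 0.6],
  [0, 0, 0, 0, 0, -0.145, 0.6],
  [0, 0, 0, 0, 0, -0.145, 0.6],
  [0, 0, 0, 0, 0, -0.145, 0.6],
  [0, 0, 0, 0, 0, 0, 0.6],
])

```text
time: 7.35
eef_pos: [0.5249, 0.1245, 0.1634]
eef_rot: [[-0.385, 0.923, -0.004], [0.923, 0.385, -0.0], [0.002, -0.004, -1.0]]
contact_force: [0.5, -0.2, -0.8]
opening: 0.601
grip_force: 0.0
```

Run:
```python
from h import *
from workcell import state
s=state();R=s['eef_rot'];print(s['time'],s['eef_pos'],np.degrees(np.arctan2(R[1,0],R[0,0])))
print(R.T@(np.array([.632,.1685,.1665])-s['eef_pos'])*1000)
```

```text
7.35 [0.52489427 0.12450254 0.16342276] 112.62968863650836
[ -0.59618971 115.7755507   -3.54253533]
```

servo_tool([
  [0, 38.6, 0, 0, 0, 0, 0.6],
  [0, 38.6, 0, 0, 0, 0, 0.6],
  [0, 38.6, 0, 0, 0, 0, 0.6],
  [0, 0, 0, 0, 0, 0, 0.6],
  [0, 0, 0, 0, 0, 0, 0.6],
])

```text
time: 7.85
eef_pos: [0.6324, 0.1692, 0.1634]
eef_rot: [[-0.383, 0.924, -0.004], [0.924, 0.383, -0.0], [0.001, -0.003, -1.0]]
contact_force: [-1.5, 0.1, -1.0]
opening: 0.596
grip_force: 0.0
```

servo_tool([
  [0, 0, 26, 0, 0, 0, 0.6],
  [0, 0, 26, 0, 0, 0, 0.6],
  [0, 0, 24, 0, 0, 0, 0.6],
  [0, 0, 0, 0, 0, 0, 0.6],
  [0, 0, 0, 0, 0, 0, 0.6],
])

```text
time: 8.35
eef_pos: [0.6318, 0.1687, 0.0889]
eef_rot: [[-0.384, 0.923, -0.003], [0.923, 0.384, -0.0], [0.001, -0.003, -1.0]]
contact_force: [0.1, 0.1, 0.1]
opening: 0.599
grip_force: 0.0
```

servo_tool([
  [0, 0, 0, 0, 0, 0, 0.2],
  [0, 0, 0, 0, 0, 0, 0],
  [0, 0, 0, 0, 0, 0, 0],
  [0, 0, 0, 0, 0, 0, 0],
  [0, 0, 0, 0, 0, 0, 0],
], grip_force=30)

```text
time: 8.85
eef_pos: [0.6322, 0.1684, 0.0909]
eef_rot: [[-0.387, 0.922, -0.002], [0.922, 0.387, -0.002], [-0.001, -0.002, -1.0]]
contact_force: [-3.9, -1.4, 5.4]
opening: 0.134
grip_force: 31.9
```

servo_tool([
  [0, -12, 0, 0, 0, 0, 0],
  [0, -15, 0, 0, 0, 0, 0],
  [0, -15, 0, 0, 0, 0, 0],
  [0, -15, 0, 0, 0, 0, 0],
  [0, -15, 0, 0, 0, 0, 0],
])

```text
time: 9.35
eef_pos: [0.5688, 0.1407, 0.0909]
eef_rot: [[-0.387, 0.922, 0.006], [0.922, 0.387, -0.001], [-0.003, 0.005, -1.0]]
contact_force: [3.2, -2.2, 0.4]
opening: 0.13
grip_force: 31.4
```

servo_tool([
  [0, -15, 0, 0, 0, 0, 0],
  [0, -12, 0, 0, 0, 0, 0],
  [0, -10, 0, 0, 0, 0, 0],
  [0, -5, 0, 0, 0, 0, 0],
  [0, -3, 0, 0, 0, 0, 0],
])

```text
time: 9.85
eef_pos: [0.5276, 0.1229, 0.0909]
eef_rot: [[-0.386, 0.922, 0.006], [0.922, 0.386, -0.002], [-0.004, 0.005, -1.0]]
contact_force: [3.9, -4.6, 2.6]
opening: 0.132
grip_force: 31.8
```

servo_tool([
  [0, -2, 0, 0, 0, 0, 0],
  [0, 0, 0, 0, 0, 0, 0],
])

```text
time: 10.05
eef_pos: [0.5267, 0.1224, 0.0909]
eef_rot: [[-0.386, 0.922, 0.008], [0.923, 0.386, -0.001], [-0.004, 0.007, -1.0]]
contact_force: [4.2, -3.6, 2.4]
opening: 0.133
grip_force: 31.9
```

servo_tool([
  [0, -2, 0, 0, 0, 0, 0],
  [0, -2, 0, 0, 0, 0, 0],
  [0, 0, 0, 0, 0, 0, 0],
])

```text
time: 10.35
eef_pos: [0.5266, 0.1223, 0.0909]
eef_rot: [[-0.384, 0.923, 0.015], [0.923, 0.384, 0.001], [-0.005, 0.015, -1.0]]
contact_force: [10.4, 2.5, -3.4]
opening: 0.131
grip_force: 32.5
```

At the stop: the force rose and the motion ceased. Backing off the push, releasing and lifting.

servo_tool([
  [0, 3, 0, 0, 0, 0, 0],
  [0, 0, 0, 0, 0, 0, 0.5],
  [0, 0, 0, 0, 0, 0, 0.5],
  [0, 0, 0, 0, 0, 0, 0.5],
  [0, 0, -30, 0, 0, 0, 0.5],
])

```text
time: 10.85
eef_pos: [0.5187, 0.1228, 0.1164]
eef_rot: [[-0.384, 0.923, -0.01], [0.923, 0.384, 0.0], [0.004, -0.009, -1.0]]
contact_force: [-0.2, 1.2, 1.2]
opening: 0.501
grip_force: 0.0
```

servo_tool([
  [0, 0, -40, 0, 0, 0, 0.5],
  [0, 40, -40, 0, 0, 0, 0.5],
  [0, 40, 0, 0, 0, 0, 0.5],
  [0, 40, 0, 0, 0, 0, 0.5],
  [0, 0, 0, 0, 0, 0, 0.5],
])

```text
time: 11.35
eef_pos: [0.6332, 0.1689, 0.195]
eef_rot: [[-0.385, 0.923, 0.006], [0.923, 0.385, 0.001], [-0.001, 0.006, -1.0]]
contact_force: [-0.3, -0.5, 0.1]
opening: 0.498
grip_force: 0.0
```

Run:
```python
from h import *
from workcell import state,camera
s=state();print(s['time'],s['eef_pos'],s['contact_force'])
c=camera('scene');d=camera('top')
a=c['color'][210:360,150:320];b=d['color'][150:300,190:340]
f=lambda x:cv2.resize(x,(400,400),interpolation=cv2.INTER_CUBIC)
cv2.imwrite('pics/end.png',np.hstack([f(a),f(b)])[:,:,::-1])
print(proj(c,[.526,.124,.1105]),proj(d,[.526,.124,.1105]))
```

```text
11.35 [0.6332434  0.16885393 0.1950173 ] [-0.31430473 -0.52832921  0.06045568]
(np.float64(252.54725151710934), np.float64(272.17076534676767)) (np.float64(250.51806237931913), np.float64(250.37697995730855))
```

View pics/end.png

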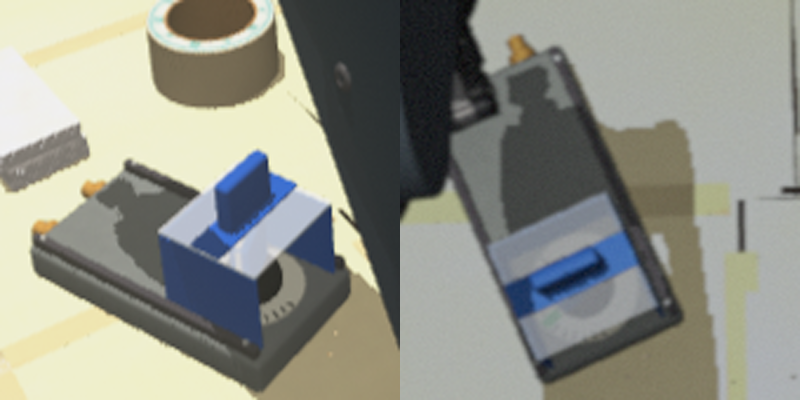

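The guard now covers the knob. In the right panel the fin top is at about (565,268), against the predicted knob axis at (561,268). The gripper is clear of everything.

```bash
python3 -c "
from workcell import job_done;print(job_done())"
```

```text
the job is handed in; nothing more can be done
None
```

I turned the blue knob onto the green mark, slid the guard to its stop over the knob, left the orange regulator alone, and handed the job in at about 11.5 s; no verdict came back.

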